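# Hang a label holder on the thread rack and hold it home behind the lip

## Task

Take the aluminium label holder out of the grooved wooden block and hook it from above onto the open right-hand part of the thread rack's rail, label facing you. Slide it to the left along the rail so that its far end (the one without the thumb tab) goes in behind the rack's metal lip, push on gently until it sits solidly home against the spring stop, and finish while still holding it pressed home there, so that I can put its screw in (let go and the spring pushes it out again). Leave the tools lying on the desk where they are.

Things in the scene. Friction and masses are not known exactly. Their poses are not given: they have to be found in the camera images.
- holder_tab (a point): Label holder (loose, aluminium, about 0.1 kg): upright plate, 100 mm long (y), 6 thick (x), 47 high (z), paper label on its front (-x). At its -y end a ribbed thumb tab, 24 mm long (y), 10 thick (x), rises 35 mm above the plate's top. This point: middle of the tab, 19 mm above the plate's top, 66 above its lower edge, 38 to -y of its middle. Grasp the tab from above, best across its thickness.
- holder_throat (a point): On the holder: the point that lies on the rail's axis once it hangs there; from holder_tab +9.5 mm in x, +38 in y, -28 in z. At the holder's back (+x), 36 mm either side of this point in y, two flat hooks 20 mm long, open below, leave 13 mm of room (x) for the 8 mm rail and end 11 mm below this point, flared to the back. Axes: x from the label to the back, y away from the tab, z up.
- holder_lead (a point): On the holder: its leading end, the middle of the plate's end face at +y (the end without tab, which goes in behind the lip first); 88 mm to +y of holder_tab and 36 mm lower.
- card_block: Wooden block, fixed, 56 x 126 mm (x, y), 28 mm high, origin under its middle. The holder stands upright in the 8.5 mm groove along its y, with its lower 14 mm in the groove, the plate's lower edge 14 mm above the desk; it lifts straight out.
- rail_open (a point): On the thread rack (fixed, wood, 300 mm wide, 140 high): point on the axis of its rail, an 8 mm steel rod, level, 127 mm above the desk, along y. Middle of the open part, where the holder is hooked on: open from 63 mm to -y (free end) to 115 mm to +y (mouth of the lip). Board top 13 mm above the axis, 20 behind it. A wooden apron under the rail keeps the plate upright. Axes: x to the back, y to the stop, z up.
- lip_entry (a point): On the rail's axis, 135 mm to +y of rail_open: start of the straight lip, a folded aluminium sheet that runs 13 mm above the axis and comes down 17 mm in front of it (4.5 mm of room before the plate, 4 above the hooks), so nothing can be hooked on there from above. The 16 mm to -y of this point are a funnel, flared to 25 mm before the axis, 20 above it. Stop at its +y end.
- stop_face (a point): Solid face of the brass spring stop under the lip: 185 mm to +y of rail_open, 9.5 mm to -x of the rail's axis, 8 below it. Home: the holder's leading end meets this face; the tab's middle is then 88 mm to -y of it (38 mm to -y of lip_entry, clear of the lip).
- stop_pin (a joint): The stop's steel pin, 7 mm thick: 0 when it sticks 10 mm out of the face towards -y, 0.010 (m) when the holder has pushed it in flush and meets the solid face. Its spring takes 3 N at first, 7 N at flush, and pushes the holder out again if it is let go.
- pliers: Bystander, to be left alone: pliers with red handles, 148 mm long, lying on the desk.
- skiver: Bystander, to be left alone: flat-bladed leather tool with a dark wooden handle, 126 mm.
- edge_beveler: Bystander, to be left alone: thin leather tool with a red-brown handle, 126 mm.
- sanding_block: Bystander, to be left alone: small brown block, 35 x 55 x 22 mm.
- screwdriver: Bystander, to be left alone: screwdriver lying on the desk.
Things that resemble listed ones, but are neither listed nor needed, are in the scene too. Of the things that look like the part that bears holder_tab, the smaller one is meant.

How it is judged:
By the outcome, as a careful person would: the job done as asked, in the order asked, and still so for the second after the job is handed in, while the arm keeps its last pose, push and grip.
It also fails if it takes over 40 s, if anything falls off the work surface, if the arm or the gripper's body presses on something with over 40 N, if the wrist force passes 120 N, or if a joint passes its speed limit or range.

## Robot

A 6-joint arm with a two-finger parallel gripper is mounted at the origin on a cart in front of the work surface, level with it; the furniture and walls round the work are solid. World frame = base frame: x ahead of the robot, y to its left, z up, the work surface at z = 0. Lengths are in m, angles in rad, forces in N, time in s.
With the tool pointing down it reaches from about 0.35 to 0.85 m from the base axis. Payload 8.1 kg.
Tool frame: the origin (TCP) lies midway between the tips of the shut fingers; the grasp point (between the pads) lies 19 mm behind it; z points along the fingers, y is the direction in which the jaws open and shut (so a half turn about z gives the same grasp; the last joint's range is limited). The gripper opens to 93 mm and grips with 3 to 60 N. Pads are 15 mm wide; open, the fingers measure 128 mm over their backs; the gripper's body (75 mm by 188 mm) begins 65 mm behind the grasp point.
Start: joints at [1.106, 0.13, 1.488, -0, 1.523, -0.085], TCP at [0.222, 0.557, 0.219] pointing down, gripper open.
Joint ranges: [-2.96, 2.96], [-0.89, 2.26], [0.02, 2.5], [-1.34, 4.48], [0, 2.73], [-2.66, 2.66]. Speed limits (rad/s): [2.39, 2.39, 2.79, 3.14, 3.14, 3.14].

## Interface

Orientations are given as [roll, pitch, yaw] about the fixed x, y, z axes, in that order (R = Rz(yaw) Ry(pitch) Rx(roll)).
In Python, from station import r gives the robot as it stands. Calls block until the motion is done:
- r.reach(position, orientation): joint-space move of the TCP to a pose.
- r.move_straight(position, rate=0.15, attitude=None, stop_force=None): straight line of the TCP; attitude=None keeps the orientation; rate is the mean speed in m/s. With stop_force (N) it stops when the force on the tool has changed by that much, and returns True; else False.
- r.set_joints(angles): joint-space move.
- r.ungrasp() and r.close(strength=None): open the fingers fully, or close them until they stop; strength is the grip in N (None keeps the last).
- r.wait(seconds).
- r.ik(position, orientation): joint angles nearest the present ones, or None.
- r.get_state(): the state.
- r.grab_frame(name): name is "scene" or "top"; returns a dict with "frame" (384x512x3 uint8, red, green, blue), "mtx" (3x3 intrinsics, pixels), "dist_coeffs" ([k1, k2, p1, p2, k3] as OpenCV has them; the pictures are not rectified), "rvec" (rotation vector, rad) and "tvec" (3), from world to camera coordinates, as OpenCV has them. Camera axes: x right, y down, z forward; pixel columns grow to the right and rows downward; lengths in m; the calibration is good to about 2 mm. A picture is of the moment at which its call begins. There is no depth.
A pose or a line that the arm cannot do raises r.IKError and nothing moves.
- r.job_done(): hands the job in, once; it reports no verdict.
Trained networks look in the newest picture that a camera, given by its name, has taken for a name from the list of things; names that differ only in an ending like _2 or _b are one class to them, and where a whole thing is asked for, a point or a joint stands for the part that bears it (a point fixed in the world has none). Each returns a list of dicts, best first, with "p" (0 to 1); they miss things now and then, are a little off and sometimes report something else, mostly with a low value. They report only what shows in the picture. A call takes as long as a camera call. They do not tell look-alikes from the thing itself.
- r.spot_in(camera, query): "position" ([x, y, z] in m, in world coordinates, good to about 4 mm: the middle of the surface that is visible of it).
- r.pinpoint(camera, query): "position" ([x, y, z] in m, in world coordinates, good to about 4 mm: a listed point, or the origin of a listed thing).
The state is a dict: "time_s": time; "joints": joint angles; "joint_velocities": joint speeds; "effort": joint torques, N m; "position": TCP position; "tcp_rot": TCP orientation; "force": force on the tool from outside, world axes, zero at the start; "torque": the same for the moment, N m; "grip_width": finger opening in m.
Only numpy, scipy, OpenCV 4.12 (cv2) and the standard library are available. Lean on these libraries where they do the work, as an engineer would, in place of code of your own. Each camera call takes 0.05 s, during which the arm holds its last target. There are 200 camera calls.

## Working session

There is one attempt and no reset: what is moved stays moved. The work goes in short steps, each a Python script; the robot and the scene stay as the last script left them, time stands still between calls to the robot, and variables do not carry over. Pictures are saved under pics/ and viewed, about 8 in all and at most 12, crops included, and the job is handed in when it is done.

```bash
mkdir -p pics; ls; python3 - <<'E'
from station import r
import cv2, numpy as np
for c in ("scene","top"):
    f=r.grab_frame(c); cv2.imwrite(f"pics/{c}0.png",f["frame"][:,:,::-1])
    R=cv2.Rodrigues(np.array(f["rvec"]))[0]; print(c,"cam at",(-R.T@np.array(f["tvec"]).ravel()).round(3), np.array(f["mtx"]).round(1).tolist())
    for q in ("holder_tab","holder_throat","holder_lead","card_block","rail_open","lip_entry","stop_face"):
        print(q,[(round(d["p"],2),np.round(d["position"],3).tolist()) for d in r.pinpoint(c,q)[:3]])
s=r.get_state();print(s)
E
```

```text
pics
scene cam at [-0.102 -0.695  0.958] [[477.1, 0.0, 254.6], [0.0, 477.1, 197.9], [0.0, 0.0, 1.0]]
holder_tab [(0.91, [0.874, -0.2, 0.006]), (0.67, [0.441, -0.174, 0.081]), (0.37, [0.445, -0.14, 0.001])]
holder_throat [(0.87, [0.834, -0.163, 0.02]), (0.79, [0.459, -0.142, 0.051])]
holder_lead [(0.88, [0.467, -0.092, 0.042])]
card_block [(0.69, [0.443, -0.138, 0.003])]
rail_open [(0.72, [0.556, -0.226, 0.127])]
lip_entry [(0.65, [0.572, -0.098, 0.13])]
stop_face [(0.74, [0.573, -0.047, 0.119])]
top cam at [0.343 0.026 1.452] [[409.9, 0.0, 248.5], [0.0, 409.9, 196.4], [0.0, 0.0, 1.0]]
holder_tab [(0.77, [0.436, -0.176, 0.076]), (0.66, [0.876, -0.198, 0.009]), (0.32, [0.568, -0.045, 0.12])]
holder_throat [(0.71, [0.828, -0.167, 0.019]), (0.47, [0.457, -0.141, 0.051])]
holder_lead [(0.87, [0.764, -0.15, 0.006]), (0.71, [0.569, -0.046, 0.12]), (0.63, [0.459, -0.094, 0.046])]
card_block [(0.58, [0.446, -0.134, 0.001]), (0.52, [0.442, 0.246, 0.003])]
rail_open [(0.76, [0.555, -0.232, 0.126])]
lip_entry [(0.8, [0.575, -0.097, 0.128])]
stop_face [(0.82, [0.57, -0.042, 0.118])]
{'time_s': 0.8, 'joints': array([ 1.10556627e+00,  1.30389344e-01,  1.48816945e+00,  5.49159544e-06,
        1.52299152e+00, -8.54036244e-02]), 'joint_velocities': array([-0.00118051,  0.00021704, -0.00104635,  0.00083425,  0.00151083,
        0.00010464]), 'effort': array([-9.45403481e-04, -5.59725773e+01, -4.92011833e+01,  7.67465145e-02,
        2.32396071e-02, -3.95661266e-05]), 'position': array([0.22244521, 0.55726619, 0.21865838]), 'tcp_rot': array([ 3.14155001e+00, -1.85431319e-06,  2.76176596e+00]), 'force': array([-0.13138242,  0.07853587, -0.48702928]), 'torque': array([-0.01917866,  0.03144595,  0.04555176]), 'grip_width': 0.09294430573169112}
```

View pics/scene0.png

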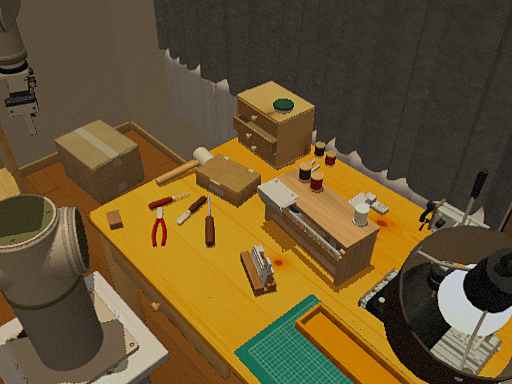

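View pics/top0.png

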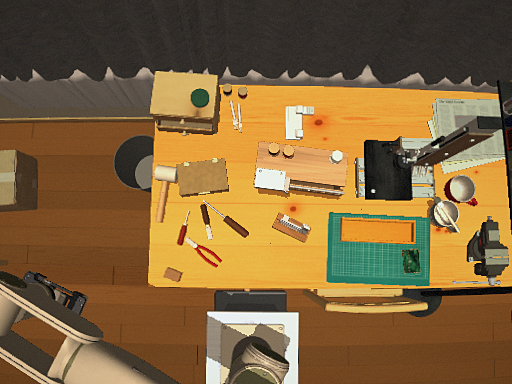

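The pictures show the block with the small holder at scene (258,268) / top (291,227), and the rack with its lip at the left end, scene (285,195) to (340,255). The large plate at top (298,120) is the look-alike. I'll overlay the model on zoomed crops to get the yaw angles.

```bash
cat > h.py <<'E'
import numpy as np, cv2
def T(o,yaw):
    c,s=np.cos(yaw),np.sin(yaw); R=np.array([[c,-s,0],[s,c,0],[0,0,1]]); o=np.array(o,float)
    return lambda p: o+np.array(p,float)@R.T
def proj(f,P):
    return cv2.projectPoints(np.array(P,float).reshape(-1,3),np.array(f["rvec"]),np.array(f["tvec"]),np.array(f["mtx"]),np.array(f["dist_coeffs"]))[0].reshape(-1,2)
def box(x0,x1,y0,y1,z0,z1):
    c=[(x,y,z) for x in(x0,x1) for y in(y0,y1) for z in(z0,z1)]
    return [(c[i],c[j]) for i in range(8) for j in range(i+1,8) if bin(i^j).count("1")==1]
# holder in tab frame
HOLD=box(-.003,.003,-.012,.088,-.066,-.019)+box(-.005,.005,-.012,.012,-.019,.016)
BLOCK=box(-.028,.028,-.063,.063,0,.028)
RAIL=[((0,-.063,0),(0,.185,0)),((-.017,.135,.013),(-.017,.185,.013)),((-.017,.135,-.0),(-.017,.185,-.0)),((.02,-.063,.013),(.02,.185,.013))]
def crop(f,lines,x0,y0,w,h,s,extra=[]):
    im=cv2.resize(f["frame"][y0:y0+h,x0:x0+w,::-1],None,fx=s,fy=s,interpolation=cv2.INTER_CUBIC); raw=im.copy()
    for t,segs,col in lines:
        for a,b in segs:
            p=(proj(f,[t(a),t(b)])-[x0-.5,y0-.5])*s
            cv2.line(im,*[tuple(int(v) for v in q) for q in p],col,1,cv2.LINE_AA)
    return np.vstack([raw,im]) if w>h else np.hstack([raw,im])
E
cat > ov.py <<'E'
import sys; from h import *; from station import r
def show(name,tab,hy,blk,rail,ry):
    L=[(T(tab,hy),HOLD,(255,0,0)),(T(blk,hy),BLOCK,(0,255,0)),(T(rail,ry),RAIL,(255,0,255))]
    a=crop(r.grab_frame("scene"),L,235,170,150,130,4)
    b=crop(r.grab_frame("top"),L,245,160,110,90,4)
    h=600
    a=crop(r.grab_frame("scene"),L,235,170,150,130,3); b=crop(r.grab_frame("top"),L,245,160,110,90,3)
    H=max(a.shape[0],b.shape[0]); pad=lambda i:cv2.copyMakeBorder(i,0,H-i.shape[0],0,0,cv2.BORDER_CONSTANT)
    o=np.hstack([pad(a),pad(b)]); o=cv2.resize(o,None,fx=min(1,600/o.shape[0],800/o.shape[1]),fy=min(1,600/o.shape[0],800/o.shape[1]),interpolation=cv2.INTER_AREA)
    cv2.imwrite(name,o)
E
sed -i '/,150,130,4)/d;/,110,90,4)/d;/^    h=600/d' ov.py
python3 - <<'E'
from ov import *
y=np.deg2rad(-22); b=np.array([.4445,-.136,0]); tab=T(b,y)([0,-.038,.08])
print(tab)
show("pics/ov1.png",tab,y,b,[.5555,-.229,.127],np.deg2rad(-7.8))
E
```

```text
[ 0.43026495 -0.17123299  0.08      ]
```

View pics/ov1.png

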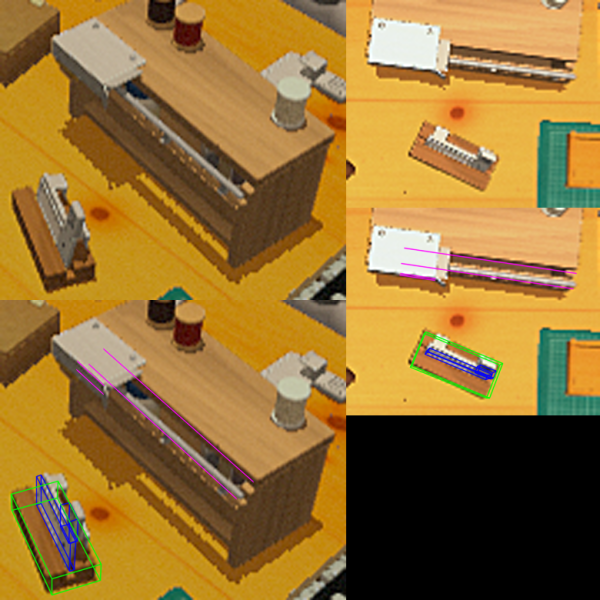

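The drawn block fits roughly, but the holder sits about 8 mm further back than the block's middle. I'll zoom in on both fits.

```bash
cat >> ov.py <<'E'
def show2(name,tab,hy,blk,rail,ry,what):
    L=[(T(tab,hy),HOLD,(255,0,0)),(T(blk,hy),BLOCK,(0,255,0)),(T(rail,ry),RAIL,(255,0,255))]
    S,Tp=r.grab_frame("scene"),r.grab_frame("top")
    if what=="h": a=crop(S,L,233,235,50,62,8); b=crop(Tp,L,262,205,52,42,7)
    else: a=crop(S,L,255,175,110,90,4); b=crop(Tp,L,248,160,104,45,4)
    H=max(a.shape[0],b.shape[0]); pad=lambda i:cv2.copyMakeBorder(i,0,H-i.shape[0],0,0,cv2.BORDER_CONSTANT)
    o=np.hstack([pad(a),pad(b)]); s=min(1,600/o.shape[0],800/o.shape[1]); print(o.shape,s)
    cv2.imwrite(name,cv2.resize(o,None,fx=s,fy=s,interpolation=cv2.INTER_AREA))
E
python3 - <<'E'
from ov import *
y=np.deg2rad(-24); b=np.array([.442,-.136,0]); tab=T(b,y)([0.01,-.038,.08]);print(tab)
show2("pics/ov2.png",tab,y,b,[.5555,-.229,.127],np.deg2rad(-7.8),"h")
E
```

```text
[ 0.43567946 -0.17478209  0.08      ]
(588, 1164, 3) 0.6872852233676976
```

View pics/ov2.png

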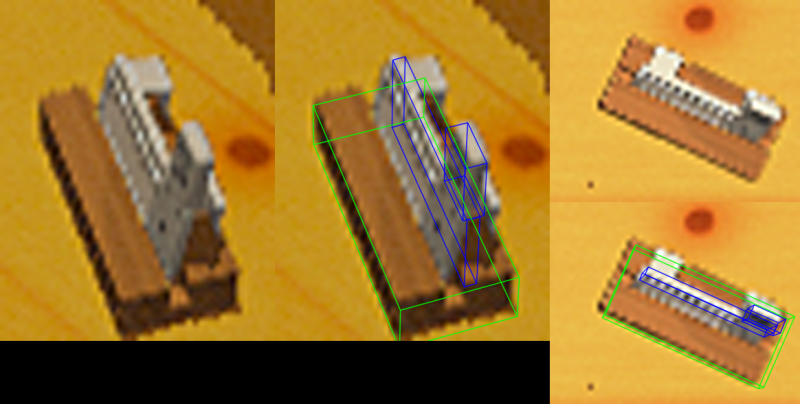

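```bash
cat > fit.py <<'E'
from ov import *; from scipy.optimize import least_squares
S,Tp=r.grab_frame("scene"),r.grab_frame("top")
s=lambda u,v:np.array([233-.5+u/5.5,235-.5+v/5.5]); t=lambda u,v:np.array([262-.5+(u-550)/4.81,205-.5+v/4.81])
B=[(S,(-.028,.063,.028),s(40,97)),(S,(-.028,-.063,.028),s(116,302)),(S,(-.028,-.063,0),s(126,338)),(S,(.028,-.063,.028),s(238,272)),(S,(.028,-.063,0),s(238,310)),
(Tp,(.028,.063,.028),t(632,37)),(Tp,(-.028,.063,.028),t(600,103)),(Tp,(-.028,-.063,.028),t(758,180)),(Tp,(.028,-.063,.028),t(790,108))]
f=lambda p:np.concatenate([proj(F,T([p[0],p[1],0],p[2])(q))[0]-m for F,q,m in B])
o=least_squares(f,[.442,-.136,-.4],loss="soft_l1");p=o.x
print("block",p[:2].round(4),np.rad2deg(p[2]).round(1)); print(o.fun.reshape(-1,2).round(1).tolist())
Hh=[(S,(-.003,.088,-.019),s(118,58)),(S,(-.003,-.012,-.052),s(172,282)),(Tp,(0,0,.016),t(763,101)),(S,(-.005,-.012,.016),s(190,128))]
g=lambda q:np.concatenate([proj(F,T(T([p[0],p[1],0],p[2])([q[0],q[1],.08]),p[2])(a))[0]-m for F,a,m in Hh])
o=least_squares(g,[.01,-.038],loss="soft_l1");q=o.x
print("holder in block",q.round(4)); print(o.fun.reshape(-1,2).round(1).tolist())
tab=T([p[0],p[1],0],p[2])([q[0],q[1],.08]); print("tab",tab.round(4))
show2("pics/ov3.png",tab,p[2],[p[0],p[1],0],[.5555,-.229,.127],np.deg2rad(-7.8),"h")
a=cv2.imread("pics/ov3.png"); show2("pics/ov3.png",tab,p[2],[p[0],p[1],0],[.5555,-.229,.127],np.deg2rad(-7.8),"r")
b=cv2.imread("pics/ov3.png"); a=a[:,a.shape[1]*11//32:]; a=cv2.resize(a,None,fx=.7,fy=.7)
o=np.zeros((600,800,3),np.uint8); o[:a.shape[0],:a.shape[1]]=a; k=min(800/b.shape[1],(600-a.shape[0])/b.shape[0]); b=cv2.resize(b,None,fx=k,fy=k); o[a.shape[0]:a.shape[0]+b.shape[0],:b.shape[1]]=b; cv2.imwrite("pics/ov3.png",o)
E
python3 fit.py
```

```text
block [ 0.4455 -0.1321] -25.4
[[0.2, -0.2], [1.0, -0.3], [-0.9, 0.2], [0.6, -0.3], [0.2, -0.2], [0.2, -0.1], [-0.1, 0.6], [-0.2, 0.4], [-0.1, 0.9]]
holder in block [ 0.0092 -0.0392]
[[0.2, -0.8], [2.6, -3.7], [-0.1, 2.9], [-0.7, 6.3]]
tab [ 0.437  -0.1715  0.08  ]
(588, 1164, 3) 0.6872852233676976
(720, 856, 3) 0.8333333333333334
```

View pics/ov3.png

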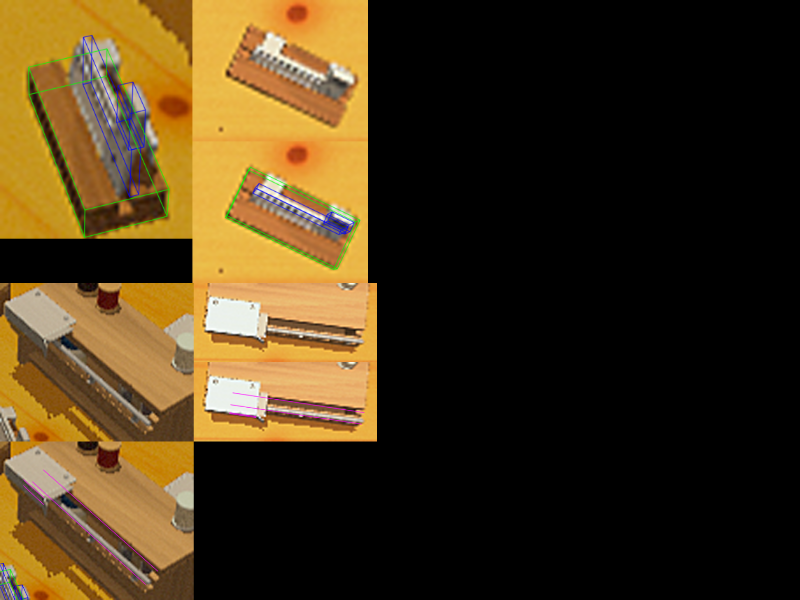

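```bash
python3 - <<'E'
from ov import *
B=T([.4455,-.1321,0],np.deg2rad(-25.4)); y=np.deg2rad(-25.4)
L=[(T(B(q+[.08]),y),HOLD,c) for q,c in (([0,-.038],(255,0,0)),([.011,-.040],(0,0,255)))]
S,Tp=r.grab_frame("scene"),r.grab_frame("top")
a=crop(S,L,238,240,44,58,9); b=crop(Tp,L,266,208,46,36,8)
o=np.zeros((600,800,3),np.uint8); a=cv2.resize(a,None,fx=.6,fy=.6) if 0 else a[:, :]
print(a.shape,b.shape)
k=570/a.shape[1]
H=600
a=cv2.resize(a,(int(a.shape[1]*.6*1),int(a.shape[0]*.6))) if a.shape[1]>800 else a
o=np.zeros((600,1170,3),np.uint8); o[:a.shape[0],:a.shape[1]]=a; o[:b.shape[0],a.shape[1]:a.shape[1]+b.shape[1]]=b
cv2.imwrite("pics/ov4.png",cv2.resize(o,(800,410),interpolation=cv2.INTER_AREA))
E
```

```text
(522, 792, 3) (576, 368, 3)
```

View pics/ov4.png

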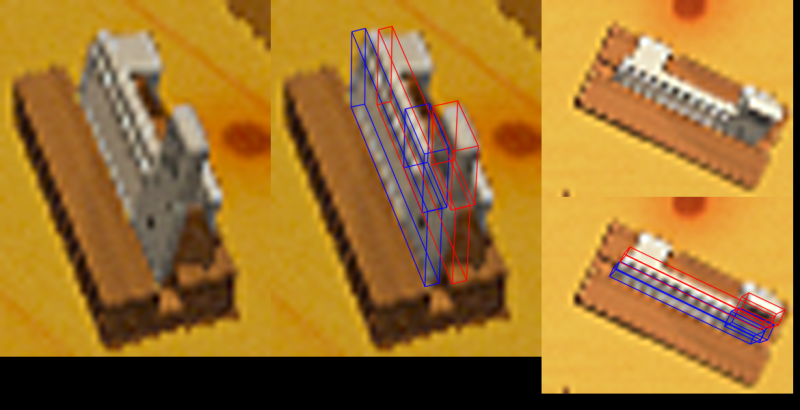

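The plate leans back in its groove: its lower edge is central (blue fit at display (157,285)), while the top sits about 11 mm further back. Closing the jaws centred over the groove will bring it upright.

```bash
python3 - <<'E'
from station import r; from h import *
B=T([.4455,-.1321,0],np.deg2rad(-25.4)); p=B([0.001,-.038,.066]); yaw=np.deg2rad(64.6)
for k in (yaw,yaw-np.pi):
    j=r.ik([p[0],p[1],.2],[np.pi,0,k]); print(None if j is None else np.round(j,2))
    for kk in (np.deg2rad(17.6),): j=r.ik([.55,-.2,.25],[np.pi,0,k+kk]); print(None if j is None else np.round(j,2))
r.reach([p[0],p[1],.19],[np.pi,0,yaw]); print(r.get_state()["time_s"])
print(r.move_straight([p[0],p[1],.067],rate=.12,stop_force=8))
s=r.get_state(); print(s["time_s"],s["position"],s["force"])
r.close(20); r.close(50)
s=r.get_state(); print(s["time_s"],s["position"],s["force"],s["grip_width"])
print(r.move_straight([p[0],p[1],.23],rate=.12,stop_force=25))
s=r.get_state(); print(s["time_s"],s["position"],s["force"],s["torque"],s["grip_width"])
L=[]
f=r.grab_frame("scene"); a=cv2.resize(f["frame"][130:290,200:400,::-1],None,fx=4,fy=4,interpolation=cv2.INTER_CUBIC)[:600]; cv2.imwrite("pics/lift.png",a)
for q in ("holder_tab","holder_throat","holder_lead","rail_open","lip_entry","stop_face"): print(q,[(round(d["p"],2),np.round(d["position"],3).tolist()) for d in r.pinpoint("scene",q)[:2]])
E
```

```text
[-0.48 -0.24  1.88  0.    1.5  -0.04]
[-0.44  0.08  1.49  0.    1.58 -0.3 ]
None
None
4.0667
False
5.2417 [ 0.4307551  -0.16717028  0.06786299] [-0.22147392  0.31640389  0.35725323]
6.7083 [ 0.4299303  -0.16675749  0.06700011] [-2.04060223  1.39524848  3.11446526] 0.009643664740218851
False
8.2167 [ 0.42965198 -0.16663103  0.22899164] [ 0.79321061  0.82862451 -1.12835053] [-0.13986628  0.1069494   0.00988983] 0.009839070618280082
holder_tab [(0.71, [0.431, -0.168, 0.243]), (0.69, [0.878, -0.201, 0.005])]
holder_throat [(0.81, [0.832, -0.161, 0.022]), (0.78, [0.457, -0.142, 0.214])]
holder_lead [(0.67, [0.464, -0.093, 0.207])]
rail_open [(0.78, [0.556, -0.227, 0.128]), (0.3, [0.577, -0.097, 0.128])]
lip_entry [(0.77, [0.575, -0.101, 0.128]), (0.58, [0.443, 0.242, 0.006])]
stop_face [(0.67, [0.572, -0.047, 0.12])]
```

View pics/lift.png

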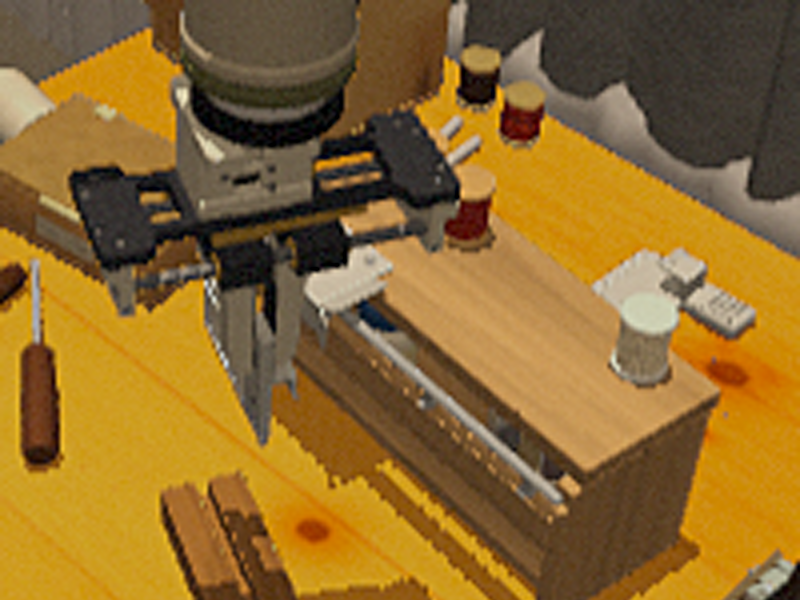

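```bash
cat > rail.py <<'E'
from h import *; from scipy.optimize import least_squares
M=[((0,0,0),(.5557,-.2283)),((0,.135,0),(.574,-.0987)),((-.0095,.185,-.008),(.5717,-.0453))]
o=least_squares(lambda p:np.concatenate([T([p[0],p[1],0],p[2])(a)[:2]-b for a,b in M]),[.556,-.228,-.13])
RX,RY,RYAW=o.x
E
python3 - <<'E'
from station import r; from rail import *
print(RX,RY,np.rad2deg(RYAW),(o.fun*1000).round(1))
R=T([RX,RY,.127],RYAW)
S=r.grab_frame("scene");t=r.grab_frame("top")
P=[R([0,y,0]) for y in(-.063,0,.06,.115)]
print("scene on lift.png",((proj(S,P)-[199.5,129.5])*4).round(0).tolist()); print("top",proj(t,P).round(1).tolist())
# sections across the rail, rail-frame x profile, brightness
for n,f in(("scene",S),("top",t)):
    g=cv2.cvtColor(f["frame"],cv2.COLOR_RGB2GRAY)
    xs=np.arange(-.014,.0141,.002)
    for y in (-.05,-.03,-.01,.01,.03,.05,.07):
        q=proj(f,[R([x,y,.003]) for x in xs]).astype(np.float32)
        print(n,y,cv2.remap(g,q[:,0],q[:,1],cv2.INTER_LINEAR).ravel().tolist())
    # along the axis at free end
    q=proj(f,[R([0,y,.003]) for y in np.arange(-.08,-.05,.003)]).astype(np.float32); print(n,"along",cv2.remap(g,q[:,0],q[:,1],cv2.INTER_LINEAR).ravel().tolist())
E
```

```text
0.555448306466641 -0.2301719835899538 -7.986898258757356 [-0.3 -1.9  0.2  2.2  0.  -0.3]
scene on lift.png [[552.0, 506.0], [480.0, 441.0], [417.0, 382.0], [362.0, 332.0]]
top [[343.2, 194.7], [324.4, 191.8], [306.5, 189.1], [289.9, 186.7]]
scene -0.05 [73, 99, 106, 88, 88, 90, 96, 111, 140, 168, 173, 143, 89, 73, 44]
scene -0.03 [66, 77, 90, 90, 93, 99, 110, 122, 150, 172, 165, 109, 72, 69, 72]
scene -0.01 [75, 120, 131, 92, 96, 97, 88, 118, 161, 170, 143, 85, 55, 52, 57]
scene 0.01 [91, 119, 94, 87, 88, 92, 103, 127, 158, 167, 146, 102, 78, 79, 79]
scene 0.03 [81, 84, 85, 84, 91, 103, 115, 135, 162, 171, 136, 87, 81, 84, 85]
scene 0.05 [70, 82, 87, 84, 97, 122, 113, 136, 167, 165, 129, 93, 82, 85, 86]
scene 0.07 [99, 93, 87, 89, 89, 96, 122, 150, 165, 155, 123, 89, 83, 85, 88]
scene along [68, 75, 113, 167, 146, 121, 113, 113, 118, 114]
top -0.05 [179, 177, 175, 172, 169, 166, 162, 158, 153, 148, 141, 134, 127, 112, 96]
top -0.03 [190, 186, 183, 182, 180, 177, 174, 171, 168, 164, 160, 156, 151, 145, 140]
top -0.01 [170, 150, 128, 110, 96, 105, 109, 112, 113, 121, 141, 155, 160, 169, 179]
top 0.01 [115, 109, 125, 135, 142, 149, 161, 173, 181, 184, 186, 187, 184, 181, 180]
top 0.03 [187, 149, 141, 130, 107, 92, 75, 59, 49, 39, 45, 58, 82, 92, 87]
top 0.05 [110, 114, 95, 74, 49, 84, 137, 147, 168, 192, 188, 163, 148, 128, 101]
top 0.07 [110, 115, 96, 73, 63, 63, 72, 130, 197, 194, 191, 195, 158, 103, 91]
top along [114, 119, 130, 136, 139, 145, 146, 149, 151, 154]
```

```bash
python3 - <<'E'
from station import r; from rail import *
R=T([RX,RY,.127],RYAW)
for n in("scene","top"):
    f=r.grab_frame(n); g=cv2.imread(f"pics/{n}0.png",0)
    xs=np.arange(-.012,.0151,.0015); ys=np.arange(-.055,.105,.004); A=[]
    for y in ys:
        q=proj(f,[R([x,y,.0 if n=="scene" else .003]) for x in xs]).astype(np.float32); A.append(cv2.remap(g,q[:,0],q[:,1],cv2.INTER_LINEAR).ravel())
    A=np.array(A,float); print(n,(xs*1000).tolist())
    for k in range(0,40,10): print(ys[k:k+10].mean().round(3),np.median(A[k:k+10],0).round().astype(int).tolist())
    q=proj(f,[R([.003,y,.002]) for y in np.arange(-.08,-.05,.003)]).astype(np.float32); print(n,"along",cv2.remap(g,q[:,0],q[:,1],cv2.INTER_LINEAR).ravel().tolist())
E
```

```text
scene [-12.0, -10.5, -9.000000000000002, -7.500000000000002, -6.000000000000002, -4.500000000000003, -3.0000000000000027, -1.500000000000003, -3.469446951953614e-15, 1.4999999999999962, 2.9999999999999956, 4.499999999999994, 5.999999999999995, 7.4999999999999964, 8.999999999999995, 10.499999999999991, 11.999999999999993, 13.499999999999995, 14.999999999999993]
-0.037 [65, 84, 106, 98, 82, 81, 86, 86, 88, 101, 116, 144, 158, 162, 144, 102, 71, 64, 63]
0.003 [73, 88, 90, 83, 81, 84, 92, 97, 98, 109, 129, 152, 160, 156, 123, 87, 66, 65, 68]
0.043 [74, 82, 92, 82, 80, 81, 84, 92, 103, 120, 144, 160, 157, 138, 108, 78, 75, 78, 80]
0.083 [82, 86, 83, 80, 82, 86, 94, 102, 113, 132, 150, 156, 150, 130, 104, 92, 88, 88, 88]
scene along [64, 63, 76, 145, 153, 117, 125, 131, 134, 134]
top [-12.0, -10.5, -9.000000000000002, -7.500000000000002, -6.000000000000002, -4.500000000000003, -3.0000000000000027, -1.500000000000003, -3.469446951953614e-15, 1.4999999999999962, 2.9999999999999956, 4.499999999999994, 5.999999999999995, 7.4999999999999964, 8.999999999999995, 10.499999999999991, 11.999999999999993, 13.499999999999995, 14.999999999999993]
-0.037 [110, 112, 109, 93, 72, 62, 72, 80, 98, 115, 158, 194, 202, 188, 179, 168, 156, 130, 96]
0.003 [111, 112, 102, 84, 64, 68, 80, 84, 92, 132, 180, 206, 196, 178, 176, 186, 154, 110, 97]
0.043 [112, 106, 94, 72, 60, 68, 74, 91, 114, 157, 203, 213, 187, 176, 171, 160, 133, 104, 92]
0.083 [110, 100, 83, 67, 60, 66, 72, 90, 132, 183, 203, 196, 180, 182, 176, 148, 106, 88, 84]
top along [181, 181, 182, 182, 182, 168, 152, 145, 137, 139]
```

```bash
cat > rack.py <<'E'
from rail import *; from station import r
YAW=np.deg2rad(-7.3); R0=T([RX,RY,.127],RYAW)([.0038,0,0]); RR=T(R0,YAW)
ATT=[np.pi,0,YAW+np.pi/2]
def tcp(dx,y,dz): return RR([dx-.0095,y-.038,.015+dz])   # throat offset -> TCP
def st(): s=r.get_state(); print(round(s["time_s"],2),s["position"].round(4),"F",s["force"].round(1),"M",s["torque"].round(2),round(s["grip_width"],4)); return s
E
python3 - <<'E'
from rack import *
a=tcp(0,.02,.088); print(a, tcp(0,.02,0))
r.reach(a,ATT); st()
hit=r.move_straight(tcp(0,.02,.045),rate=.1,stop_force=6); print(hit); st()
f=r.grab_frame("scene"); b=r.grab_frame("top")
c=lambda f,x,y,w,h,k:cv2.resize(f["frame"][y:y+h,x:x+w,::-1],None,fx=k,fy=k,interpolation=cv2.INTER_CUBIC)
A=c(f,255,150,110,120,5);Bq=c(b,255,165,60,100,4); o=np.zeros((600,790,3),np.uint8);o[:,:550]=A;o[:400,550:790]=Bq;cv2.imwrite("pics/above.png",o)
for q in ("holder_tab","holder_throat","holder_lead"): print(q,[(round(d["p"],2),np.round(d["position"],3).tolist()) for d in r.pinpoint("scene",q)[:2]], RR([0,.02,.045]))
E
```

```text
[ 0.54750129 -0.24734697  0.23      ] [ 0.54750129 -0.24734697  0.142     ]
9.39 [ 0.5473 -0.2473  0.2292] F [-0.7  0.5 -1.3] M [-0.05  0.05  0.02] 0.0101
False
9.97 [ 0.5473 -0.2472  0.1873] F [ 0.8  0.3 -0.1] M [-0.07  0.04  0.01] 0.0095
holder_tab [(0.64, [0.876, -0.201, 0.004]), (0.63, [0.55, -0.248, 0.201])] [ 0.56175274 -0.21086209  0.172     ]
holder_throat [(0.73, [0.831, -0.163, 0.021])] [ 0.56175274 -0.21086209  0.172     ]
holder_lead [(0.77, [0.558, -0.166, 0.163])] [ 0.56175274 -0.21086209  0.172     ]
```

View pics/above.png

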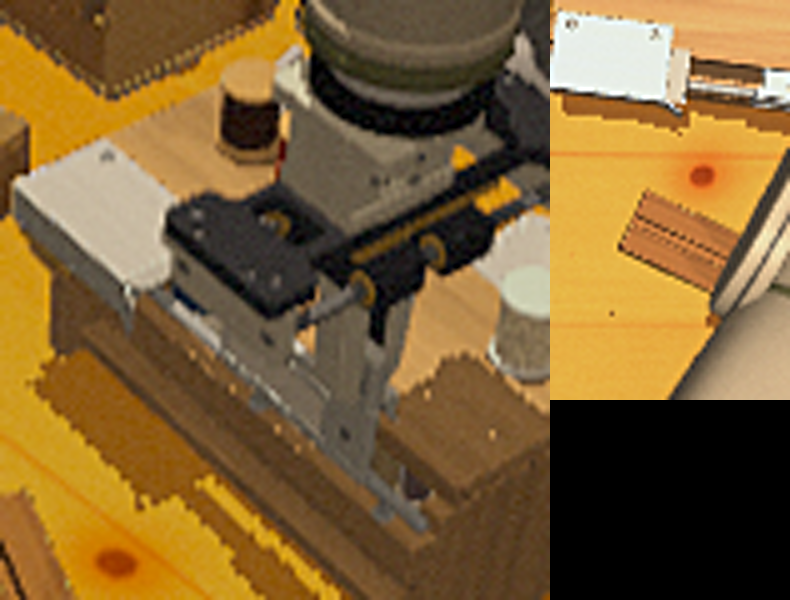

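The held plate (edge at display (300,420)) is just above the rail, and the gripper body is clear of the board and spools. Next is a guarded lowering.

```bash
python3 - <<'E'
from rack import *
hit=r.move_straight(tcp(0,.02,-.006),rate=.05,stop_force=5); print(hit); s=st(); print("dz",s["position"][2]-.142)
E
```

```text
True
11.05 [ 0.5469 -0.247   0.1418] F [-0.4 -0.4  3.8] M [0.02 0.15 0.08] 0.0099
dz -0.0001549091117041823
```

It stopped at the height where the holder should hang, dz ≈ 0. I'll probe sideways at two places along the rail to centre the hooks and correct the yaw.

```bash
python3 - <<'E'
from rack import *
def probe(y):
    out=[]
    c=np.array(r.get_state()["position"])
    for d in(.006,-.006):
        r.move_straight(tcp(0,y,.001),rate=.03)
        h=r.move_straight(tcp(d,y,.001),rate=.02,stop_force=3); s=st(); inv=(s["position"]-tcp(0,y,.001))@(RR([1,0,0])-R0); out.append(inv); print(y,d,h,"dx",round(inv*1000,2))
    m=sum(out)/2; r.move_straight(tcp(m,y,.001),rate=.03); st(); return m
m=probe(.02); print("m",m)
print(r.move_straight(tcp(m,.05,.001),rate=.06,stop_force=4)); st()
m2=probe(.05); print("m2",m2)
E
```

```text
11.53 [ 0.5486 -0.2474  0.1419] F [-2.1 -0.4  4.5] M [-0.1   0.41  0.13] 0.0094
0.02 0.006 True dx 1.12
12.05 [ 0.5443 -0.2468  0.1424] F [ 3.6 -0.   0.1] M [-0.22 -0.63  0.02] 0.0098
0.02 -0.006 True dx -3.25
12.31 [ 0.5462 -0.2471  0.1427] F [-0.8  0.5 -1.4] M [-0.08  0.07  0.  ] 0.0096
m -0.0010658428868034072
False
12.96 [ 0.5504 -0.2172  0.1431] F [ 1.  -0.4 -1.8] M [-0.11  0.11  0.02] 0.0098
13.43 [ 0.5521 -0.2178  0.1421] F [-0.9 -0.4 -1.2] M [-0.03  0.13  0.04] 0.0098
0.05 0.006 True dx 0.84
13.96 [ 0.5479 -0.2171  0.1426] F [ 2.6 -0.7  0.5] M [-0.24 -0.62  0.07] 0.0095
0.05 -0.006 True dx -3.43
14.22 [ 0.5498 -0.2173  0.1427] F [ 0.9  0.4 -0.4] M [-0.1   0.06  0.02] 0.0103
m2 -0.0012972272989344358
```

```bash
python3 - <<'E'
from rack import *
m=lambda y:-.0012-.005*(y-.035)
print(r.move_straight(tcp(m(.115),.115,.0005),rate=.05,stop_force=5)); st()
# the pin and its spring: small guarded steps
ok=False
if abs(r.get_state()["position"][1]-tcp(m(.115),.115,0)[1])<.003:
    for y in np.arange(.118,.150,.002):
        h=r.move_straight(tcp(m(y),y,.0005),rate=.03,stop_force=9); s=st()
        yv=RR([0,1,0])-R0
        print(round(y,3),h,"Fy",round(float(s["force"]@yv),1),"y",round(float((s["position"]-tcp(0,0,0))@yv),4))
        if h or s["force"]@yv<-11: break
E
```

```text
False
15.67 [ 0.558  -0.1532  0.1425] F [ 0.   0.3 -1.1] M [-0.07  0.05 -0.02] 0.0096
15.92 [ 0.5584 -0.1499  0.1425] F [ 0.   0.4 -0.5] M [-0.09  0.1   0.04] 0.0098
0.118 False Fy 0.4 y 0.118
16.17 [ 0.5586 -0.1478  0.1424] F [ 1.2  0.4 -0.9] M [-0.11  0.09 -0.01] 0.0099
0.12 False Fy 0.6 y 0.1201
16.42 [ 0.5588 -0.1458  0.1425] F [-0.4 -0.5 -0.5] M [-0.11  0.09 -0.04] 0.0096
0.122 False Fy -0.5 y 0.1221
16.67 [ 0.5591 -0.1439  0.1425] F [-0.9  1.  -1.7] M [-0.1   0.06 -0.02] 0.0102
0.124 False Fy 0.9 y 0.1241
16.92 [ 0.5593 -0.1419  0.1425] F [-1.1 -0.6 -1.6] M [-0.06  0.03  0.01] 0.01
0.126 False Fy -0.7 y 0.1261
17.17 [ 0.5596 -0.1399  0.1425] F [-0.2  1.  -1.1] M [-0.06  0.06  0.01] 0.0096
0.128 False Fy 1.0 y 0.1281
17.42 [ 0.5598 -0.1385  0.1426] F [-0.8 -2.6 -1. ] M [-0.68  0.18  0.01] 0.0094
0.13 False Fy -2.6 y 0.1296
17.67 [ 0.5601 -0.1363  0.1426] F [-0.6 -4.2 -0.2] M [-0.86  0.2   0.04] 0.0099
0.132 False Fy -4.3 y 0.1318
17.92 [ 0.5603 -0.1343  0.1426] F [-0.7 -5.8 -0.4] M [-0.98  0.19  0.  ] 0.0096
0.134 False Fy -5.9 y 0.1338
18.17 [ 0.5606 -0.1324  0.1426] F [-0.8 -6.1 -0.1] M [-1.2   0.29  0.05] 0.0096
0.136 False Fy -6.1 y 0.1357
18.42 [ 0.5608 -0.1306  0.1426] F [-1.5 -6.4 -0.3] M [-1.36  0.33  0.04] 0.0095
0.138 False Fy -6.5 y 0.1375
18.67 [ 0.561  -0.129   0.1427] F [-1.  -7.3  0.4] M [-1.61  0.37  0.02] 0.0093
0.14 False Fy -7.3 y 0.1391
18.92 [ 0.5612 -0.1288  0.1431] F [ -3.2 -14.5   2. ] M [-2.81  0.61  0.16] 0.0097
0.142 False Fy -14.8 y 0.1393
```

The force trace shows pin contact at about 0.129, the spring rising from about 3 to 7 N, then a hard stop at 0.139. That is the full 10 mm of pin travel. Now I'll check that it holds.

```bash
python3 - <<'E'
from rack import *
for _ in range(2): r.wait(.7); st()
f=r.grab_frame("scene"); cv2.imwrite("pics/home.png",cv2.resize(f["frame"][150:270,235:375,::-1],None,fx=5,fy=5,interpolation=cv2.INTER_CUBIC))
for q in("holder_tab","holder_lead","stop_face"): print(q,[(round(d["p"],2),np.round(d["position"],3).tolist()) for d in r.pinpoint("scene",q)[:2]])
E
```

```text
19.62 [ 0.5611 -0.1289  0.1431] F [ -2.8 -14.7   2. ] M [-2.81  0.71  0.14] 0.0097
20.32 [ 0.5611 -0.1288  0.1431] F [ -3.  -14.5   1.7] M [-2.82  0.67  0.16] 0.0096
holder_tab [(0.74, [0.878, -0.202, 0.01]), (0.6, [0.564, -0.133, 0.157])]
holder_lead [(0.86, [0.57, -0.047, 0.122])]
stop_face [(0.86, [0.573, -0.05, 0.119])]
```

View pics/home.png

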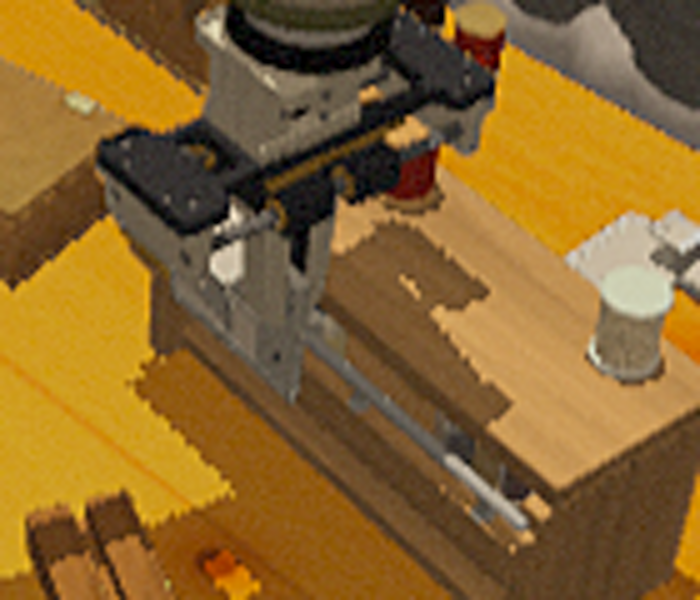

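The holder hangs upright on the rail, with its tab end at display (290,395) and its leading end under the lip. The push is steady at 14.6 N, so I'm handing in.

```bash
python3 -c "
from rack import *
st(); r.job_done()"
```

```text
20.52 [ 0.5611 -0.1288  0.1431] F [ -2.7 -14.2   1. ] M [-2.86  0.66  0.15] 0.0097
the job is handed in; nothing more can be done
```

The label holder is hooked on the rail with its leading end behind the lip. It is pressed home against the spring stop, and the gripper is still holding it there. I lifted it out of the block, where it had been leaning back in the groove, hooked it on from above and slid it left. The job was handed in at about 20.5 s.

**Last checks:**
- **Hooking:** lowering stopped on contact at the height where the holder should hang. The sideways play was 4.4 mm, close to the expected 5 mm.
- **Stop:** the pin was first felt at about 0.129 m along the rail. The spring force rose to about 7 N, and the hard stop came at 0.139 m, which matches the pin's 10 mm travel.
- **Holding:** the push stayed at about 14.5 N for the 1.4 s I watched, with no slip; it still read 14.2 N at hand-in. The grip width was steady at 9.7 mm.
- **Picture:** the camera networks put the holder's leading end and the stop face within about 4 mm of each other.

**Disagreement:** the stop came about 4 mm further along the rail than my camera estimate. That is within the camera error, and I relied on the force readings there.

The arm went nowhere near the tools on the desk, though I did not check them again in a picture at the end.

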